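Put the bead pots back on their own stands

ROBOT

A 6-joint arm with a two-finger parallel gripper is mounted at the origin on the work surface. World frame = base frame: x ahead of the robot, y to its left, z up, the work surface at z = 0. Lengths are in m, angles in rad, forces in N, time in s.
With the tool pointing down it reaches from about 0.375 to 0.9 m from the base axis. Payload 3.1 kg.
Tool frame: the origin (TCP) lies midway between the tips of the shut fingers; the grasp point (between the pads) lies 19 mm behind it; z points along the fingers, y is the line along which they close (so a half turn about z gives the same grasp; the last joint's range is limited). The gripper opens to 85 mm and grips with 20 to 120 N. Pads are 22 mm wide; open, the fingers measure 114 mm over their backs; the gripper's body (76 mm by 85 mm) begins 54 mm behind the grasp point. The pads swing forward as they close: fully open they stand 13 mm farther back than shut.
Start: joints at [1.143, 0.527, 1.433, -0, 1.181, -0.178], TCP at [0.154, 0.606, 0.231] pointing down, gripper open.
Joint ranges: [-3.08, 3.08], [-0.75, 2.2], [0.22, 2.44], [-1.43, 4.57], [0, 2.65], [-2.85, 2.85]. Speed limits (rad/s): [2.79, 2.79, 3.14, 3.14, 3.14, 3.14].

INTERFACE

Orientations are given as a unit quaternion [x, y, z, w].
In Python, from station import manip gives the robot as it stands.
- The arm moves only by the tool step_arm, never from a script. Its argument "targets" is text: rows parted by semicolons, each of 4 numbers parted by spaces: the shift along the tool's x, y, z in mm, then the turn about the tool's z in degrees. A call has 1 to 12 rows; each row is the pose to reach, as a shift and turn from the pose commanded when the call began, along the tool's axes at that moment; what a row does not reach only later rows make up. A row lasts 1/10 s, in which the tool goes at most 50 mm and 8.59 degrees, less where a joint would pass 70% of its speed; a pose out of reach is approached as far as the arm can. A call with a gripper value outside its range is refused whole. "gripper" is the closure, from 0 (fully open) to 1 (shut), set as the call begins (left out, the last holds). The fingers move at their own pace and stop on an object; "squeeze" is the grip in N (left out, the last holds). Time passes only in rows, so rows that repeat a pose let the fingers close. It gives the time, the measured TCP pose, the force, the opening and the grip force at its end, in the units of the state.
- manip.sense(): the state, without advancing time (a new reading comes with each control period).
- manip.snapshot(name): name is "scene" or "top"; returns the picture (420x560x3 uint8, red, green, blue); there is no depth.
- manip.get_calibration(name): a dict with "fov_y" (degrees; the focal length in pixels is half the picture's height over the tangent of half this angle, whatever the lens; pixels are square), "cx", "cy" (the principal point, pixels), "extrinsics" (4x4, takes a point from camera to world coordinates). Camera axes: x right, y down, z forward; pixel columns grow to the right and rows downward; lengths in m; the calibration is good to about 2 mm. A picture is of the moment at which its call begins. get_calibration takes no time and is no camera call.
- manip.sign_off(): hands the job in; it is judged then, once.
Trained networks look in the newest picture that a camera, given by its name, has taken for a name from the list of things; names that differ only in an ending like _2 or _b are one class to them, and where a whole thing is asked for, a point or a joint stands for the part that bears it (a point fixed in the world has none). Each returns a list of dicts, best first, with "p" (0 to 1); they miss things now and then, are a little off and sometimes report something else, mostly with a low value. They report only what shows in the picture. A call takes as long as a camera call. They do not tell look-alikes from the thing itself.
- manip.recognise(camera, query): "position" ([column, row] in pixels, amid what is visible of it).
- manip.masks_of(camera, query): "pixels" (420x560 bool, what is visible of it) and "position" ([column, row] in pixels, amid what is visible of it).
- manip.mark_of(camera, query): "position" ([column, row] in pixels: a listed point, or the origin of a listed thing).
The state is a dict: "t": time; "q": joint angles; "qd": joint speeds; "tau": joint torques, N m; "tcp_pos": TCP position; "tool_rot": TCP orientation; "force": force on the tool from outside, world axes, zero at the start; "ft_torque": the same for the moment, N m; "finger_gap": opening from 0.0 (shut) to 1.0 (fully open); "gripper_force": force on a finger pad.
Only numpy, scipy, OpenCV 4.12 (cv2) and the standard library are available. Lean on these libraries where they do the work, as an engineer would, in place of code of your own. Each camera call takes 0.05 s, during which the arm holds its last target. There are 200 camera calls.

TASK

Each lidded bead pot belongs in the middle of the stand that has felt and a sample bead of its own colour, but two or all three pots have been mixed up: put them right, parking one pot on the free cork pad on the way, and when the cork is free again stand the brass polish tin in the middle of it. Keep the pots upright, and leave the oil bottle and the bead bowl where they are.

Things in the scene. Friction and masses are not known exactly. Their poses are not given: they have to be found in the camera images.
- pot_amber: Loose round clear pot full of orange-brown amber beads, with a fixed orange-brown amber lid: body 56 mm across and 52 mm high, lid 58 mm across from 52 to 60 mm up, and on its centre an upright pale wooden knob 22 mm across from 60 to 96 mm up, which is the place to grip it from above. 110 to 225 g. Origin: centre of the underside; z up; round, so yaw is of no account. It starts on one of the three stands, within 6 mm of its centre.
- pot_white: Loose round clear pot full of bone-white beads, with a fixed bone-white lid: body 56 mm across and 52 mm high, lid 58 mm across from 52 to 60 mm up, and on its centre an upright pale wooden knob 22 mm across from 60 to 96 mm up, which is the place to grip it from above. 110 to 225 g. Origin: centre of the underside; z up; round, so yaw is of no account. It starts on one of the three stands, within 6 mm of its centre.
- pot_green: Loose round clear pot full of dark green beads, with a fixed dark green lid: body 56 mm across and 52 mm high, lid 58 mm across from 52 to 60 mm up, and on its centre an upright pale wooden knob 22 mm across from 60 to 96 mm up, which is the place to grip it from above. 110 to 225 g. Origin: centre of the underside; z up; round, so yaw is of no account. It starts on one of the three stands, within 6 mm of its centre.
- stand_amber: Fixed round dark wooden stand, 92 mm across and 10 mm thick, its flat top inlaid with orange-brown amber felt, a disc 80 mm across (flush, no rim). A tab runs out along its own +x to 74 mm from the centre, carrying a sample bead, orange-brown amber, 20 mm across on it, 60 mm from the centre, top 24 mm above the bench. Origin: centre of the underside, on the bench; the pot stands on the top, 10 mm above it.
- stand_white: Fixed round dark wooden stand, 92 mm across and 10 mm thick, its flat top inlaid with bone-white felt, a disc 80 mm across (flush, no rim). A tab runs out along its own +x to 74 mm from the centre, carrying a sample bead, bone-white, 20 mm across on it, 60 mm from the centre, top 24 mm above the bench. Origin: centre of the underside, on the bench; the pot stands on the top, 10 mm above it.
- stand_green: Fixed round dark wooden stand, 92 mm across and 10 mm thick, its flat top inlaid with dark green felt, a disc 80 mm across (flush, no rim). A tab runs out along its own +x to 74 mm from the centre, carrying a sample bead, dark green, 20 mm across on it, 60 mm from the centre, top 24 mm above the bench. Origin: centre of the underside, on the bench; the pot stands on the top, 10 mm above it.
- cork_pad: Fixed round cork pad, 72 mm across and 8 mm thick, with a blue edge band (flush with the flat top), empty at the start: the free spot. Origin: centre of the underside, on the bench; its top is 8 mm above.
- polish_tin: Loose closed brass tin, round, 45 mm across and 34 mm high, with a dark dot on its flat lid, standing on the bare bench at the start; gripped from above across its sides. 120 g. Origin: centre of the underside; z up.
- oil_bottle: Bystander: small amber glass bottle with a blue cap, 48 mm across, 110 mm high, standing loose. Origin: centre of the underside.
- bead_bowl: Bystander: small wooden bowl with a few beads in it (part of the bowl), 92 mm across at the rim, 35 mm high, standing loose. Origin: centre of the underside.
There are look-alikes about, which are no part of the job. Of the things that look like the pot_green, the middle-sized one is meant.

How it is judged:
On the way:
1. one pot stands released on the cork pad, centre within 25 mm of the pad's centre (((horizontal distance between pot_amber and cork_pad below 0.025 m and z of pot_amber in the frame of cork_pad between 0.004 and 0.012 m and angle between pot_amber's own z axis and vertical below 0.1 rad and linear speed of pot_amber below 0.02 m/s and contact force between the fingers and pot_amber below 0.1 N) or (horizontal distance between pot_white and cork_pad below 0.025 m and z of pot_white in the frame of cork_pad between 0.004 and 0.012 m and angle between pot_white's own z axis and vertical below 0.1 rad and linear speed of pot_white below 0.02 m/s and contact force between the fingers and pot_white below 0.1 N) or (horizontal distance between pot_green and cork_pad below 0.025 m and z of pot_green in the frame of cork_pad between 0.004 and 0.012 m and angle between pot_green's own z axis and vertical below 0.1 rad and linear speed of pot_green below 0.02 m/s and contact force between the fingers and pot_green below 0.1 N))), for 0.2 s.
At the end, for the whole second after the job is handed in: Each pot stands upright and at rest on the stand of its own colour, within 13 mm of its centre (its base within the felt), and the brass tin stands upright and at rest on the cork pad within 15 mm of its centre; all are released (horizontal distance between pot_amber and stand_amber below 0.013 m and z of pot_amber in the frame of stand_amber between 0.006 and 0.014 m and angle between each of pot_amber, pot_white, pot_green, polish_tin's own z axis and vertical below 0.1 rad and linear speed of each of pot_amber, pot_white, pot_green, polish_tin below 0.02 m/s and horizontal distance between pot_white and stand_white below 0.013 m and z of pot_white in the frame of stand_white between 0.006 and 0.014 m and horizontal distance between pot_green and stand_green below 0.013 m and z of pot_green in the frame of stand_green between 0.006 and 0.014 m and horizontal distance between polish_tin and cork_pad below 0.015 m and z of polish_tin in the frame of cork_pad between 0.004 and 0.012 m); the robot touches nothing.
It fails at once if a pot is tipped by more than 0.6 rad (angle between any of pot_amber, pot_white, pot_green's own z axis and vertical above 0.6 rad).
It fails at once if the oil bottle or the bead bowl is moved by more than 25 mm (distance of any of oil_bottle, bead_bowl from where it was at the start of the episode above 0.025 m).
It also fails if it takes over 128 s, if anything falls off the work surface, if the arm or the gripper's body presses on something with over 40 N, if the wrist force passes 120 N, or if a joint passes its speed limit or range.

## Working session

There is one attempt and no reset: what is moved stays moved. The work goes in short steps, Python scripts to look and compute and a tool call to move; the robot and the scene stay as the last step left them, time stands still between calls to the robot, and variables do not carry over. Pictures are saved under pics/ and viewed, at most 14 in all, crops included, and the job is handed in when it is done.

Besides the shell and the picture viewer there is one more tool, called as name(argument=value, ...) on one line, values as JSON. step_arm: Moves the arm, as the interface text tells. Its arguments: {"type":"object","properties":{"targets":{"type":"string"},"gripper":{"type":"number"},"squeeze":{"type":"number"}},"required":["targets"]}

```bash
mkdir -p pics; python3 - <<'E'
from station import manip
import cv2
for n in("scene","top"):
    im=manip.snapshot(n); cv2.imwrite(f"pics/{n}0.png",cv2.cvtColor(im,cv2.COLOR_RGB2BGR))
    c=manip.get_calibration(n);print(n,c)
    for q in("pot_amber","pot_white","pot_green","stand_amber","stand_white","stand_green","cork_pad","polish_tin","oil_bottle","bead_bowl"):
        print(q,[(round(d["p"],2),[int(x) for x in d["position"]]) for d in manip.mark_of(n,q)])
print(manip.sense())
E
```

```text
scene {'fov_y': 57.8094449893444, 'cx': 277.6962226470353, 'cy': 209.9147007568141, 'extrinsics': array([[ 0.30905105,  0.77749527, -0.54771211,  1.0289844 ],
       [ 0.95104229, -0.2511682 ,  0.18009193, -0.17823353],
       [ 0.00245276, -0.57655498, -0.81705468,  0.70032904],
       [ 0.        ,  0.        ,  0.        ,  1.        ]])}
pot_amber [(0.6, [225, 244])]
pot_white []
pot_green [(0.94, [294, 210]), (0.8, [263, 172]), (0.72, [208, 171])]
stand_amber [(0.66, [264, 179])]
stand_white [(0.64, [365, 145]), (0.29, [225, 245])]
stand_green [(0.58, [226, 245])]
cork_pad [(0.81, [343, 215]), (0.66, [364, 145])]
polish_tin [(0.97, [154, 201])]
oil_bottle [(0.58, [132, 283])]
bead_bowl [(0.72, [316, 294]), (0.72, [226, 243])]
top {'fov_y': 47.286530682490024, 'cx': 285.8754548871491, 'cy': 219.28017580874587, 'extrinsics': array([[-0.00871609, -0.99484627,  0.10101948,  0.48512404],
       [-0.99985248,  0.00717534, -0.01560532, -0.03216088],
       [ 0.01480004, -0.1011406 , -0.99476205,  1.17471842],
       [ 0.        ,  0.        ,  0.        ,  1.        ]])}
pot_amber [(0.
[... 394 characters left out ...]
 153]), (0.7, [159, 290])]
{'t': 1.1, 'q': array([ 1.14251039e+00,  5.27471500e-01,  1.43267101e+00, -3.54272736e-05,
        1.18137192e+00, -1.78525103e-01]), 'qd': array([-0.00164251,  0.00055785,  0.00120009, -0.00187098,  0.00189692,
        0.0005902 ]), 'tau': array([-7.43691835e-04, -4.42325807e+01, -1.78422493e+01, -2.34735962e-04,
        6.87552783e-04, -1.30109001e-06]), 'tcp_pos': array([0.15447919, 0.6056089 , 0.23133718]), 'tool_rot': array([1.24549409e-01, 9.92213406e-01, 3.24332995e-05, 2.73259221e-05]), 'force': array([ 0.97576602,  0.43112227, -0.226552  ]), 'ft_torque': array([ 0.00059694, -0.00797279, -0.00044481]), 'gripper_force': 0.0, 'finger_gap': 1.0032720222787415}
```

View pics/top0.png

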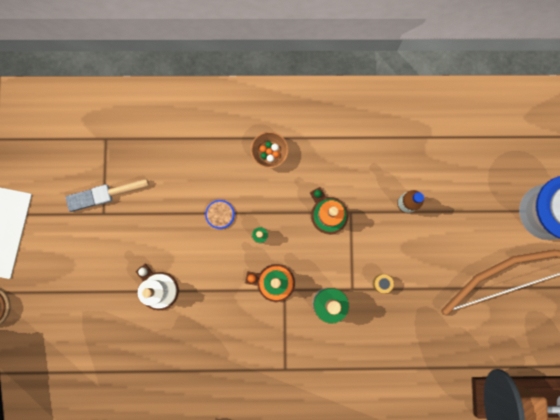

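View pics/scene0.png

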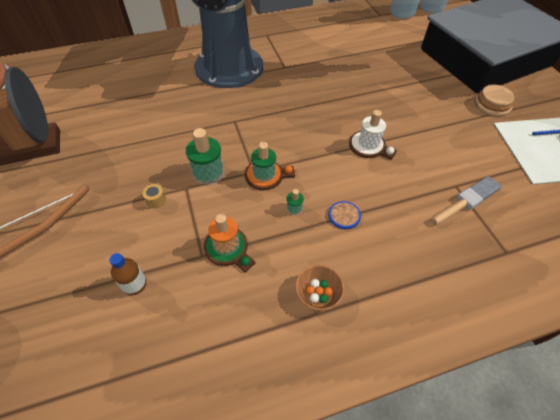

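The amber pot is on the green stand (330,215), the mid-sized green pot is on the amber stand (277,283), and white is already right (157,291). The large green at (332,306) and the small one at (260,235) are look-alikes. The cork is at (220,213) and the tin at (384,284). Next I rectify the planes to measure these.

```bash
cat >h.py <<'E'
import numpy as np,cv2
from station import manip
def cam(n):
    c=manip.get_calibration(n);E=np.linalg.inv(c["extrinsics"]);f=210/np.tan(np.radians(c["fov_y"]/2))
    return np.array([[f,0,c["cx"]],[0,f,c["cy"]],[0,0,1]])@E[:3]
def ray(n,uv,z):
    P=cam(n);H=P@np.array([[1,0,0],[0,1,0],[0,0,z],[0,0,1.]])
    p=np.linalg.solve(H,[uv[0],uv[1],1]);return p[:2]/p[2]
def rect(n,im,cx,cy,z,half=.065,s=3):  # s px/mm ; picture: right=-y, down=-x
    P=cam(n);H=P@np.array([[1,0,0],[0,1,0],[0,0,z],[0,0,1.]])
    N=int(2*half*1000*s);k=.001/s
    A=np.array([[0,-k,cx+half],[-k,0,cy+half],[0,0,1]])
    return cv2.warpPerspective(im,H@A,(N,N),flags=cv2.INTER_CUBIC|cv2.WARP_INVERSE_MAP)
E
python3 - <<'E'
from h import *
t=cv2.imread("pics/top0.png");s=cv2.imread("pics/scene0.png")
X={}
for k,u,z in(("gs",(330,218),.01),("as",(277,284),.01),("cork",(220,214),.008),("tin",(384.5,284),.034)):
    X[k]=ray("top",u,z).round(3);print(k,X[k])
for k,u,v,z in(("amberknob",(334,211.5),(222,217),.106),("greenknob",(276,284),(264,144),.106)):print(k,ray("top",u,z),ray("scene",v,z))
rows=[]
for n,im in(("top",t),("scene",s)):
    r=[]
    for k,z in(("gs",.01),("as",.01),("cork",.008),("tin",.034)):
        a=rect(n,im,*X[k],z,.065,1.5)
        for d in(46,36,22.5): cv2.circle(a,(97,97),int(d*1.5),(255,255,255),1) if (d==46)==(z==.01) and (d==22.5)==(z==.034) else 0
        cv2.drawMarker(a,(97,97),(255,0,255),0,8,1);r.append(a)
    rows.append(np.hstack(r))
cv2.imwrite("pics/r1.png",np.vstack(rows))
E
```

```text
gs [ 0.606 -0.158]
as [ 0.447 -0.028]
cork [0.618 0.11 ]
tin [ 0.445 -0.282]
amberknob [ 0.61044359 -0.15721284] [ 0.61383179 -0.15229438]
greenknob [ 0.45013161 -0.02585989] [ 0.45424366 -0.02130905]
```

View pics/r1.png

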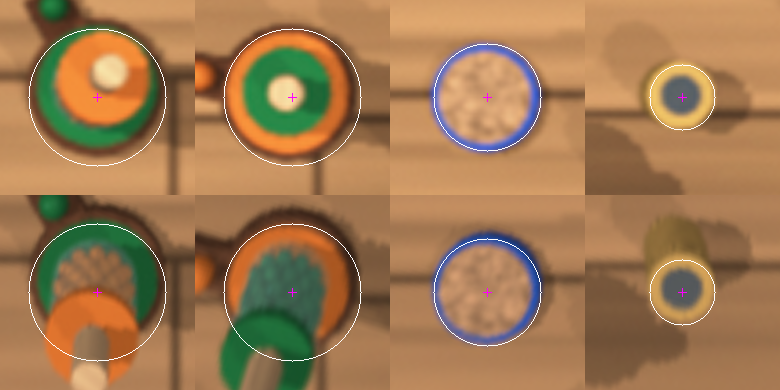

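```bash
cat >fit.py <<'E'
from h import *
def ring(n,im,c0,z,r,w=3,R=10):
    """centre offset (mm) maximizing median radial Lab edge at radius r around c0"""
    S=2;a=rect(n,im,*c0,z,.075,S);L=cv2.GaussianBlur(cv2.cvtColor(a,cv2.COLOR_BGR2LAB).astype(np.float32),(0,0),1)
    th=np.linspace(0,2*np.pi,72,False);best=(-1,)
    g=np.arange(-R,R+.1,.5)
    smp=lambda cx,cy,q:cv2.remap(L,(150+S*(cx+q*np.cos(th))).astype(np.float32)[None],(150+S*(cy+q*np.sin(th))).astype(np.float32)[None],1)[0]
    for dx in g:
        for dy in g:
            e=np.linalg.norm(smp(dx,dy,r-w)-smp(dx,dy,r+w),axis=1)
            v=np.minimum(e,60).mean()
            if v>best[0]:best=(v,dx,dy)
    v,dx,dy=best
    return np.round([c0[0]-dy/1000,c0[1]-dx/1000],4),round(float(v),1)
E
python3 - <<'E'
from fit import *
I={"top":cv2.imread("pics/top0.png"),"scene":cv2.imread("pics/scene0.png")}
for k,c,z,r in(("gstand",(.609,-.158),.01,40),("gstand46",(.609,-.158),.01,46),("astand",(.450,-.027),.01,40),("astand46",(.450,-.027),.01,46),("amber lid",(.609,-.158),.07,29),("green lid",(.450,-.026),.07,29),("cork",(.618,.110),.008,36),("tin",(.445,-.282),.034,22.5),("wstand",ray("top",(158,291),.01),.01,40),("amber knob",(.611,-.156),.106,11),("green knob",(.451,-.025),.106,11)):
    print(k,*[x for n in I for x in ring(n,I[n],c,z,r,3,8)])
E
```

```text
gstand [ 0.613  -0.1565] 56.5 [ 0.6155 -0.1575] 39.0
gstand46 [ 0.6135 -0.157 ] 48.3 [ 0.617 -0.158] 31.6
astand [ 0.451  -0.0235] 60.0 [ 0.452 -0.025] 45.7
astand46 [ 0.4505 -0.0255] 50.1 [ 0.457  -0.0285] 39.2
amber lid [ 0.613  -0.1535] 60.0 [ 0.614  -0.1555] 40.0
green lid [ 0.454  -0.0235] 60.0 [ 0.4555 -0.024 ] 43.1
cork [0.6185 0.112 ] 60.0 [0.6255 0.1085] 55.1
tin [ 0.4465 -0.2805] 56.8 [ 0.4485 -0.281 ] 51.5
wstand [0.434  0.2584] 50.6 [0.434  0.2574] 53.3
amber knob [ 0.612 -0.155] 59.1 [ 0.6155 -0.156 ] 47.9
green knob [ 0.4545 -0.022 ] 60.0 [ 0.456  -0.0245] 49.6
```

```bash
cat >go.py <<'E'
import sys,numpy as np
from station import manip
from scipy.spatial.transform import Rotation as R
s=manip.sense();r=R.from_quat(s["tool_rot"])
print("t",s["t"],"tcp",s["tcp_pos"].round(4),"gap",round(s["finger_gap"],3),"R",r.as_matrix().round(3).tolist())
for a in sys.argv[1:]:
    print(a,(r.inv().apply(np.array(eval(a))-s["tcp_pos"])*1000).round(1))
E
python3 go.py .42,.3,.23 .4545,-.0235,.2 .4545,-.0235,.077
```

```text
t 1.1 tcp [0.1545 0.6056 0.2313] gap 1.003 R [[-0.969, 0.247, 0.0], [0.247, 0.969, 0.0], [-0.0, 0.0, -1.0]]
.42,.3,.23 [-332.8 -230.5    1.3]
.4545,-.0235,.2 [-446.2 -535.4   31.3]
.4545,-.0235,.077 [-446.2 -535.4  154.3]
```

step_arm(targets="-74 -51 0 0; -148 -102 0 0; -222 -154 0 0; -296 -205 0 0; -333 -230 0 0; -356 -291 0 0; -378 -352 0 0; -401 -413 0 0; -424 -474 0 0; -446 -535 0 0; -446 -535 0 0; -446 -535 0 0", gripper=0, squeeze=40)

```text
t: 2.3
tcp_pos: [0.4289, 0.0849, 0.2317]
tool_rot: [0.125, 0.992, 0.0, 0.001]
force: [1.4, -0.6, -0.5]
finger_gap: 1.003
gripper_force: 0.0
```

```bash
python3 go.py .4545,-.0235,.2 .4545,-.0235,.077
```

```text
t 2.3 tcp [0.4289 0.0849 0.2317] gap 1.003 R [[-0.969, 0.247, 0.001], [0.247, 0.969, -0.0], [-0.001, 0.0, -1.0]]
.4545,-.0235,.2 [-51.6 -98.8  31.7]
.4545,-.0235,.077 [-51.4 -98.8 154.7]
```

step_arm(targets="-23 -45 0 0; -47 -90 0 0; -52 -99 32 0; -52 -99 60 0; -52 -99 60 0; -52 -99 60 0")

```text
t: 2.9
tcp_pos: [0.4543, -0.0218, 0.1714]
tool_rot: [0.125, 0.992, 0.0, -0.001]
force: [-0.1, -0.2, 0.6]
finger_gap: 0.998
gripper_force: 0.0
```

```bash
python3 go.py .4545,-.0235,.077; python3 - <<'E'
from h import *
for n in("top","scene"):cv2.imwrite(f"pics/{n}1.png",manip.snapshot(n)[:,:,::-1])
E
```

```text
t 2.9 tcp [ 0.4543 -0.0218  0.1714] gap 0.998 R [[-0.969, 0.247, -0.001], [0.247, 0.969, 0.0], [0.001, 0.0, -1.0]]
.4545,-.0235,.077 [-0.7 -1.7 94.4]
```

View pics/scene1.png

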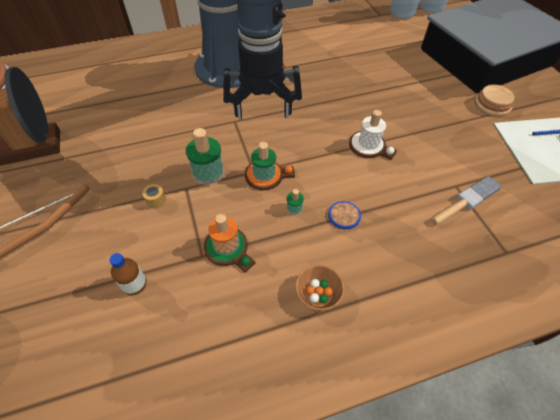

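The gripper hangs above the green pot (knob 264,148), and its fingers clear the neighbours. Descending.

step_arm(targets="0 -1 30 0; 0 -1 60 0; 0 -1 80 0; 0 -1 93 0; 0 -1 93 0; 0 -1 93 0")

```text
t: 3.6
tcp_pos: [0.4552, -0.0226, 0.0793]
tool_rot: [0.124, 0.992, -0.0, 0.001]
force: [0.2, -0.4, -0.1]
finger_gap: 1.0
gripper_force: 0.0
```

step_arm(targets="0 0 0 0; 0 0 0 0; 0 0 0 0; 0 0 0 0; 0 0 0 0; 0 0 0 0; 0 0 0 0; 0 0 0 0; 0 0 0 0; 0 0 0 0", gripper=1)

```text
t: 4.6
tcp_pos: [0.4544, -0.023, 0.0785]
tool_rot: [0.125, 0.992, -0.0, 0.0]
force: [-0.0, -0.6, 5.9]
finger_gap: 0.244
gripper_force: 40.5
```

step_arm(targets="0 0 -15 0; 0 0 -35 0; 0 0 -60 0; 0 0 -85 0; 0 0 -105 0; 0 0 -105 0; 0 0 -105 0; 0 0 -105 0")

```text
t: 5.4
tcp_pos: [0.453, -0.0225, 0.1819]
tool_rot: [0.125, 0.992, 0.0, -0.002]
force: [0.1, 0.9, -1.7]
finger_gap: 0.243
gripper_force: 39.9
```

```bash
python3 go.py .619,.110,.184 .619,.110,.0775; python3 - <<'E'
from fit import *
for n in("top","scene"):
    im=np.ascontiguousarray(manip.snapshot(n)[:,:,::-1]);cv2.imwrite(f"pics/{n}2.png",im)
    for r in(40,46):print(n,r,ring(n,im,(.451,-.0255),.01,r,3,6))
E
```

```text
t 5.4 tcp [ 0.453  -0.0225  0.1819] gap 0.243 R [[-0.969, 0.247, -0.003], [0.247, 0.969, 0.001], [0.003, 0.0, -1.0]]
.619,.110,.184 [-128.   169.4   -2.5]
.619,.110,.0775 [-128.4  169.4  104. ]
top 40 (array([ 0.4565, -0.0315]), 16.6)
top 46 (array([ 0.4525, -0.0195]), 16.4)
scene 40 (array([ 0.4525, -0.025 ]), 58.7)
scene 46 (array([ 0.457 , -0.0285]), 47.3)
```

View pics/scene2.png

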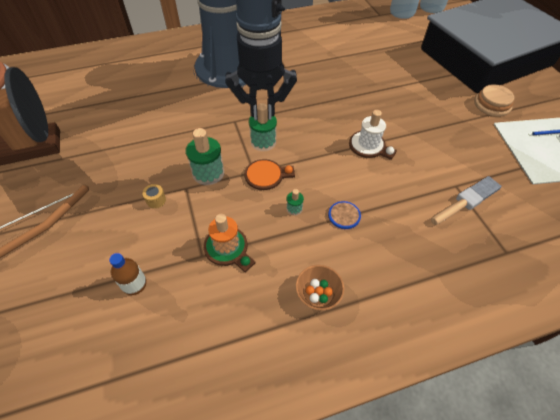

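The pot hangs upright at (263,130) and the amber felt is fully bare at (264,174). Next: over to the cork.

step_arm(targets="-16 21 0 0; -36 48 0 0; -60 79 0 0; -84 111 0 0; -105 139 0 0; -120 159 0 0; -128 169 0 0; -128 169 0 0; -128 169 0 0; -128 169 0 0")

```text
t: 6.5
tcp_pos: [0.6187, 0.1086, 0.1825]
tool_rot: [0.125, 0.992, -0.0, -0.001]
force: [0.4, -0.2, -2.4]
finger_gap: 0.246
gripper_force: 40.0
```

```bash
python3 go.py .619,.110,.078;python3 - <<'E'
from fit import *
im=cv2.imread("pics/scene2.png");a=rect("scene",im,.451,-.0255,.01,.06,4)
h=cv2.cvtColor(a,cv2.COLOR_BGR2HSV);m=((h[...,0]<13)&(h[...,1]>190)&(h[...,2]>120)).astype(np.uint8)
n,l,s,c=cv2.connectedComponentsWithStats(m);i=1+s[1:,4].argmax();print(s[i],c[i],"centre",.451+.06-c[i][1]/4000,-.0255+.06-c[i][0]/4000)
E
```

```text
t 6.5 tcp [0.6187 0.1086 0.1825] gap 0.246 R [[-0.969, 0.248, -0.003], [0.248, 0.969, -0.0], [0.003, -0.001, -1.0]]
.619,.110,.078 [ -0.3   1.5 104.5]
[   78    78   321   321 80400] [238.30486318 236.93427861] centre 0.4517664303482587 -0.0250762157960199
```

step_arm(targets="0 1 25 0; 0 1 55 0; 0 1 80 0; 0 1 95 0; 0 1 100 0; 0 1 103 0; 0 1 105 0; 0 1 105 0; 0 1 105 0")

```text
t: 7.4
tcp_pos: [0.6209, 0.1103, 0.0793]
tool_rot: [0.125, 0.992, 0.0, 0.001]
force: [-0.5, -0.1, -1.8]
finger_gap: 0.246
gripper_force: 40.1
```

```bash
python3 -c "
from station import manip
s=manip.sense();print(s['tcp_pos'],s['force'])"
```

```text
[0.62091313 0.11030405 0.07927664] [-0.49366451 -0.14073494 -1.83631084]
```

step_arm(targets="0 0 1 0; 0 0 2 0; 0 0 3 0; 0 0 3 0; 0 0 3 0")

```text
t: 7.9
tcp_pos: [0.6208, 0.1101, 0.0766]
tool_rot: [0.125, 0.992, -0.0, 0.001]
force: [-2.0, -0.8, 5.9]
finger_gap: 0.241
gripper_force: 40.8
```

step_arm(targets="0 0 0 0; 0 0 0 0; 0 0 0 0; 0 0 0 0; 0 0 0 0; 0 0 0 0; 0 0 0 0; 0 0 0 0", gripper=0)

```text
t: 8.7
tcp_pos: [0.6203, 0.1102, 0.0753]
tool_rot: [0.125, 0.992, -0.0, -0.0]
force: [0.1, -0.1, -0.6]
finger_gap: 1.001
gripper_force: 0.0
```

step_arm(targets="0 0 -20 0; 0 0 -50 0; 0 0 -80 0; 0 0 -110 0; 0 0 -110 0; 0 0 -110 0; 0 0 -110 0")

```text
t: 9.4
tcp_pos: [0.6192, 0.1102, 0.184]
tool_rot: [0.125, 0.992, -0.0, -0.001]
force: [0.7, -0.5, -0.4]
finger_gap: 0.995
gripper_force: 0.0
```

```bash
python3 go.py .6135,-.155,.185; python3 - <<'E'
from fit import *
n="scene";im=np.ascontiguousarray(manip.snapshot(n)[:,:,::-1]);cv2.imwrite(f"pics/{n}3.png",im)
print(ring(n,im,(.62,.11),.068,29,3,8),ring(n,im,(.62,.11),.104,11,3,8))
E
```

```text
t 9.4 tcp [0.6192 0.1102 0.184 ] gap 0.995 R [[-0.969, 0.247, -0.003], [0.247, 0.969, 0.0], [0.003, -0.001, -1.0]]
.6135,-.155,.185 [ -60.1 -258.4   -1. ]
(array([0.6205, 0.1095]), 44.6) (array([0.6225, 0.109 ]), 46.4)
```

View pics/scene3.png

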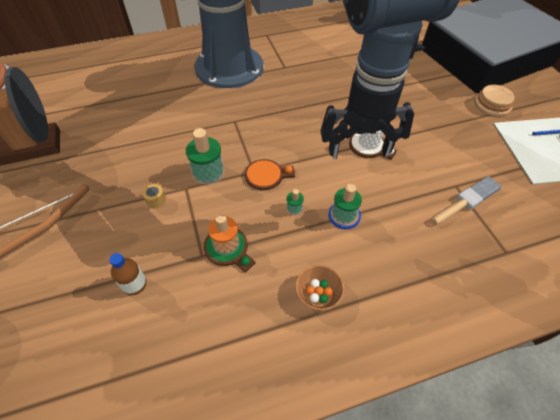

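The green pot stands upright on the cork at (346,213), clear of the gripper. Now the amber pot.

step_arm(targets="-10 -43 0 0; -20 -86 0 0; -30 -129 0 0; -40 -172 0 0; -50 -215 0 0; -60 -258 0 0; -60 -258 0 0; -60 -258 0 0; -60 -258 0 0")

```text
t: 10.35
tcp_pos: [0.6139, -0.1533, 0.1842]
tool_rot: [0.124, 0.992, 0.001, -0.001]
force: [-0.7, 0.7, -0.3]
finger_gap: 0.998
gripper_force: 0.0
```

```bash
python3 go.py .6135,-.155,.0785
```

```text
t 10.35 tcp [ 0.6139 -0.1533  0.1842] gap 0.998 R [[-0.969, 0.247, -0.002], [0.247, 0.969, 0.002], [0.003, 0.001, -1.0]]
.6135,-.155,.0785 [ -0.3  -1.8 105.7]
```

step_arm(targets="0 -1 35 0; 0 -1 65 0; 0 -1 90 0; 0 -1 104 0; 0 -1 104 0; 0 -1 104 0")

```text
t: 10.95
tcp_pos: [0.6149, -0.1549, 0.0818]
tool_rot: [0.124, 0.992, -0.0, 0.0]
force: [0.4, -0.2, 0.4]
finger_gap: 0.996
gripper_force: 0.0
```

step_arm(targets="0 0 0 0; 0 0 0 0; 0 0 0 0; 0 0 0 0; 0 0 0 0; 0 0 0 0; 0 0 0 0; 0 0 0 0; 0 0 0 0; 0 0 0 0", gripper=1)

```text
t: 11.95
tcp_pos: [0.6147, -0.1559, 0.082]
tool_rot: [0.125, 0.992, -0.0, 0.0]
force: [-0.9, -0.6, 6.2]
finger_gap: 0.24
gripper_force: 39.2
```

step_arm(targets="0 0 -15 0; 0 0 -35 0; 0 0 -60 0; 0 0 -85 0; 0 0 -105 0; 0 0 -105 0; 0 0 -105 0; 0 0 -105 0")

```text
t: 12.75
tcp_pos: [0.6132, -0.1549, 0.1847]
tool_rot: [0.125, 0.992, 0.001, -0.002]
force: [-0.2, 0.6, -2.3]
finger_gap: 0.24
gripper_force: 39.5
```

```bash
python3 go.py .4518,-.0251,.184; python3 - <<'E'
from fit import *
im=np.ascontiguousarray(manip.snapshot("scene")[:,:,::-1]);cv2.imwrite("pics/scene4.png",im);a=rect("scene",im,.6135,-.157,.01,.06,4)
h=cv2.cvtColor(a,cv2.COLOR_BGR2HSV);m=((h[...,0]>55)&(h[...,0]<90)&(h[...,1]>150)).astype(np.uint8)
n,l,s,c=cv2.connectedComponentsWithStats(m);i=1+s[1:,4].argmax();x0,y0,w,hh=s[i][:4];print(s[i],c[i],"centre",.6135+.06-c[i][1]/4000,-.157+.06-c[i][0]/4000)
cv2.imwrite("pics/r4.png",np.hstack([a,cv2.cvtColor(m*255,8)]))
E
```

```text
t 12.75 tcp [ 0.6132 -0.1549  0.1847] gap 0.24 R [[-0.969, 0.247, -0.003], [0.247, 0.969, 0.001], [0.003, 0.001, -1.0]]
.4518,-.0251,.184 [188.5  85.9   1.4]
[   89    82   308   305 73038] [242.86832882 234.23211205] centre 0.6149419719871847 -0.15771708220378433
```

View pics/scene4.png

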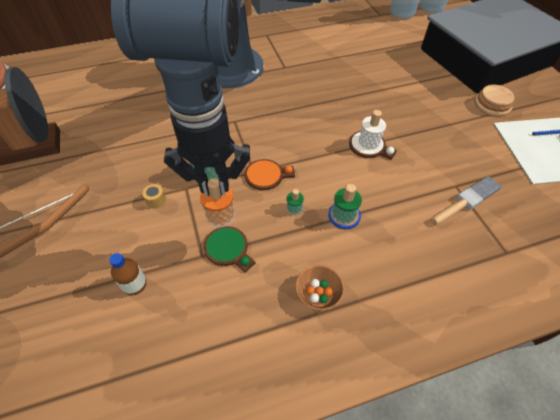

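The amber pot is held at (215,195) and the green felt is bare at (226,245). Carrying it to the amber stand.

step_arm(targets="20 9 0 0; 50 23 0 0; 85 39 0 0; 120 55 0 0; 150 68 0 0; 175 80 0 0; 188 86 0 0; 188 86 0 0; 188 86 0 0; 188 86 0 0")

```text
t: 13.8
tcp_pos: [0.4555, -0.0269, 0.1864]
tool_rot: [0.125, 0.992, -0.0, 0.001]
force: [0.3, -0.1, -1.8]
finger_gap: 0.242
gripper_force: 39.4
```

```bash
python3 go.py .4518,-.0251,.082
```

```text
t 13.8 tcp [ 0.4555 -0.0269  0.1864] gap 0.242 R [[-0.969, 0.248, 0.002], [0.248, 0.969, -0.001], [-0.003, -0.0, -1.0]]
.4518,-.0251,.082 [  4.3   0.8 104.4]
```

step_arm(targets="3 0 25 0; 3 0 55 0; 3 0 80 0; 3 0 92 0; 3 0 98 0; 3 0 100 0; 3 0 100 0; 3 0 100 0")

```text
t: 14.6
tcp_pos: [0.4514, -0.0253, 0.0869]
tool_rot: [0.125, 0.992, -0.0, 0.001]
force: [0.7, -0.2, -1.4]
finger_gap: 0.243
gripper_force: 39.5
```

```bash
python3 go.py .4518,-.0251,.082
```

```text
t 14.6 tcp [ 0.4514 -0.0253  0.0869] gap 0.243 R [[-0.969, 0.247, 0.002], [0.247, 0.969, -0.001], [-0.002, -0.0, -1.0]]
.4518,-.0251,.082 [-0.4  0.3  4.9]
```

step_arm(targets="0 0 2 0; 0 0 3 0; 0 0 4 0; 0 0 5 0; 0 0 5 0; 0 0 5 0")

```text
t: 15.2
tcp_pos: [0.4507, -0.0251, 0.0819]
tool_rot: [0.124, 0.992, -0.0, 0.0]
force: [-2.2, -0.1, 5.8]
finger_gap: 0.247
gripper_force: 40.1
```

step_arm(targets="0 0 0 0; 0 0 0 0; 0 0 0 0; 0 0 0 0; 0 0 0 0; 0 0 0 0; 0 0 0 0; 0 0 0 0", gripper=0)

```text
t: 16.0
tcp_pos: [0.4506, -0.025, 0.0813]
tool_rot: [0.125, 0.992, 0.0, -0.0]
force: [0.2, 0.8, -0.9]
finger_gap: 0.999
gripper_force: 0.0
```

step_arm(targets="0 0 -20 0; 0 0 -50 0; 0 0 -80 0; 0 0 -105 0; 0 0 -105 0; 0 0 -105 0; 0 0 -105 0")

```text
t: 16.7
tcp_pos: [0.4496, -0.0247, 0.1853]
tool_rot: [0.125, 0.992, 0.0, -0.001]
force: [0.7, -0.2, 0.1]
finger_gap: 1.001
gripper_force: 0.0
```

```bash
python3 go.py .6205,.11,.185
```

```text
t 16.7 tcp [ 0.4496 -0.0247  0.1853] gap 1.001 R [[-0.969, 0.247, -0.002], [0.247, 0.969, 0.001], [0.002, 0.0, -1.0]]
.6205,.11,.185 [-132.2  172.8    0. ]
```

Back to the green pot on the cork.

step_arm(targets="-28 37 0 0; -56 74 0 0; -84 111 0 0; -112 148 0 0; -132 173 0 0; -132 173 0 0; -132 173 0 0; -132 173 0 0")

```text
t: 17.5
tcp_pos: [0.6194, 0.1094, 0.1848]
tool_rot: [0.125, 0.992, -0.0, -0.002]
force: [-0.9, -0.0, -0.2]
finger_gap: 0.996
gripper_force: 0.0
```

```bash
python3 go.py .6205,.11,.079; python3 - <<'E'
from fit import *
im=np.ascontiguousarray(manip.snapshot("scene")[:,:,::-1]);cv2.imwrite("pics/scene5.png",im)
print(ring("scene",im,(.4515,-.025),.07,29,3,8))
E
```

```text
t 17.5 tcp [0.6194 0.1094 0.1848] gap 0.996 R [[-0.969, 0.248, -0.004], [0.248, 0.969, -0.0], [0.004, -0.001, -1.0]]
.6205,.11,.079 [ -1.3   0.9 105.8]
(array([ 0.451 , -0.0255]), 37.6)
```

View pics/scene5.png

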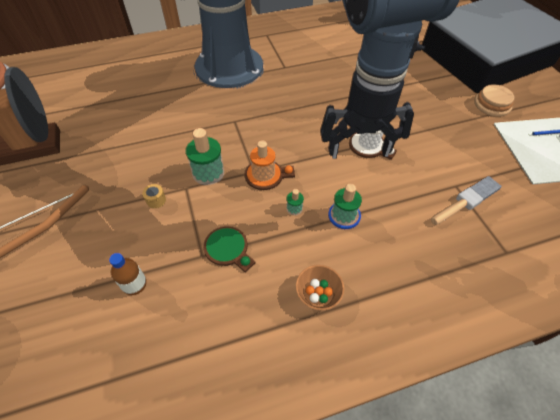

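The amber pot is centred on the amber stand at (264,172). Now I grip the green pot.

step_arm(targets="0 0 35 0; 0 0 65 0; 0 0 90 0; 0 0 105 0; 0 0 105 0; 0 0 105 0")

```text
t: 18.15
tcp_pos: [0.6215, 0.1096, 0.0819]
tool_rot: [0.125, 0.992, 0.0, 0.0]
force: [0.1, -0.0, -0.3]
finger_gap: 1.002
gripper_force: 0.0
```

step_arm(targets="0 0 0 0; 0 0 0 0; 0 0 0 0; 0 0 0 0; 0 0 0 0; 0 0 0 0; 0 0 0 0; 0 0 0 0; 0 0 0 0; 0 0 0 0", gripper=1)

```text
t: 19.15
tcp_pos: [0.6215, 0.1098, 0.0819]
tool_rot: [0.125, 0.992, -0.0, 0.0]
force: [-1.0, -2.6, 4.4]
finger_gap: 0.236
gripper_force: 39.3
```

step_arm(targets="0 0 -15 0; 0 0 -35 0; 0 0 -60 0; 0 0 -85 0; 0 0 -105 0; 0 0 -105 0; 0 0 -105 0; 0 0 -105 0")

```text
t: 19.95
tcp_pos: [0.6199, 0.1101, 0.1847]
tool_rot: [0.125, 0.992, -0.0, -0.002]
force: [0.3, -0.5, -2.8]
finger_gap: 0.242
gripper_force: 39.3
```

```bash
python3 go.py .6148,-.1575,.184
```

```text
t 19.95 tcp [0.6199 0.1101 0.1847] gap 0.242 R [[-0.969, 0.247, -0.003], [0.247, 0.969, 0.0], [0.003, -0.001, -1.0]]
.6148,-.1575,.184 [ -61.2 -260.5    0.7]
```

step_arm(targets="-5 -21 0 0; -13 -55 0 0; -22 -94 0 0; -31 -133 0 0; -40 -172 0 0; -48 -205 0 0; -55 -235 0 0; -60 -254 0 0; -61 -260 0 0; -61 -260 0 0; -61 -260 0 0; -61 -260 0 0")

```text
t: 21.15
tcp_pos: [0.616, -0.1552, 0.1862]
tool_rot: [0.124, 0.992, 0.0, -0.0]
force: [0.3, -0.4, -2.0]
finger_gap: 0.24
gripper_force: 39.4
```

```bash
python3 go.py .6148,-.1575,.084
```

```text
t 21.15 tcp [ 0.616  -0.1552  0.1862] gap 0.24 R [[-0.969, 0.245, -0.001], [0.245, 0.969, 0.001], [0.001, 0.001, -1.0]]
.6148,-.1575,.084 [  0.5  -2.6 102.2]
```

step_arm(targets="1 -2 25 0; 1 -2 55 0; 1 -2 80 0; 1 -2 92 0; 1 -2 97 0; 1 -2 97 0; 1 -2 97 0")

```text
t: 21.85
tcp_pos: [0.6156, -0.1588, 0.0906]
tool_rot: [0.124, 0.992, -0.0, 0.001]
force: [-0.2, 0.8, -1.2]
finger_gap: 0.239
gripper_force: 39.4
```

```bash
python3 go.py .6148,-.1575,.0835
```

```text
t 21.85 tcp [ 0.6156 -0.1588  0.0906] gap 0.239 R [[-0.969, 0.247, 0.002], [0.247, 0.969, -0.001], [-0.002, -0.0, -1.0]]
.6148,-.1575,.0835 [1.2 1.1 7.1]
```

step_arm(targets="1 1 2 0; 1 1 4 0; 1 1 5 0; 1 1 6 0; 1 1 7 0; 1 1 7 0; 1 1 7 0")

```text
t: 22.55
tcp_pos: [0.6142, -0.1579, 0.0838]
tool_rot: [0.125, 0.992, -0.0, 0.001]
force: [-2.2, 0.2, 6.2]
finger_gap: 0.242
gripper_force: 40.3
```

step_arm(targets="0 0 0 0; 0 0 0 0; 0 0 0 0; 0 0 0 0; 0 0 0 0; 0 0 0 0; 0 0 0 0; 0 0 0 0", gripper=0)

```text
t: 23.35
tcp_pos: [0.6139, -0.1575, 0.0823]
tool_rot: [0.125, 0.992, 0.0, -0.0]
force: [0.9, -0.6, 0.4]
finger_gap: 1.002
gripper_force: 0.0
```

step_arm(targets="0 0 -20 0; 0 0 -50 0; 0 0 -80 0; 0 0 -105 0; 0 0 -115 0; 0 0 -115 0; 0 0 -115 0")

```text
t: 24.05
tcp_pos: [0.6131, -0.1572, 0.1962]
tool_rot: [0.125, 0.992, 0.0, -0.001]
force: [0.5, 0.0, -0.3]
finger_gap: 1.004
gripper_force: 0.0
```

```bash
python3 go.py .4475,-.281,.2; python3 - <<'E'
from fit import *
im=np.ascontiguousarray(manip.snapshot("scene")[:,:,::-1]);cv2.imwrite("pics/scene6.png",im)
print(ring("scene",im,(.6148,-.1575),.07,29,3,8))
for z in(.1,.12,.14):print(z,ray("top",(334,308),z),ray("scene",(200,133),z))
E
```

```text
t 24.05 tcp [ 0.6131 -0.1572  0.1962] gap 1.004 R [[-0.969, 0.247, -0.002], [0.247, 0.969, 0.001], [0.002, 0.0, -1.0]]
.4475,-.281,.2 [ 129.9 -160.9   -3.6]
(array([ 0.6128, -0.1575]), 42.0)
0.1 [ 0.39606886 -0.15385352] [ 0.37117663 -0.14688369]
0.12 [ 0.39772614 -0.15158888] [ 0.39309154 -0.14792811]
0.14 [ 0.39938341 -0.14932424] [ 0.41500645 -0.14897254]
```

View pics/scene6.png

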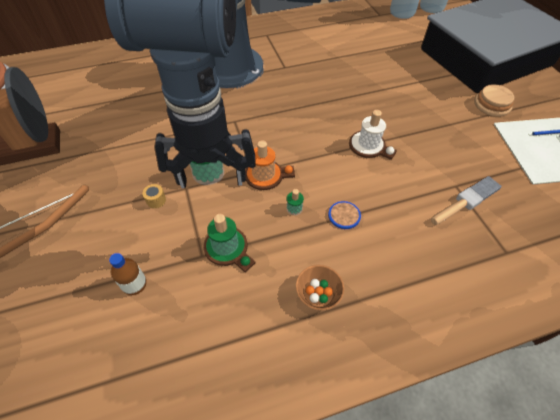

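The green pot is upright on the green stand (225,240) and the cork (345,214) is free. Now the tin at (153,196).

step_arm(targets="30 -37 0 0; 60 -74 0 0; 90 -111 0 0; 120 -149 0 0; 130 -161 0 0; 130 -161 30 0; 130 -161 70 0; 130 -161 110 0; 130 -161 130 0; 130 -161 130 0; 130 -161 130 0")

```text
t: 25.2
tcp_pos: [0.4482, -0.2809, 0.0666]
tool_rot: [0.124, 0.992, 0.001, -0.001]
force: [-0.3, 1.0, 0.6]
finger_gap: 0.999
gripper_force: 0.0
```

```bash
python3 go.py .4475,-.281,.004;python3 - <<'E'
from fit import *
im=np.ascontiguousarray(manip.snapshot("scene")[:,:,::-1]);cv2.imwrite("pics/scene7.png",im[100:300,80:320].repeat(3,0).repeat(3,1))
E
```

```text
t 25.2 tcp [ 0.4482 -0.2809  0.0666] gap 0.999 R [[-0.969, 0.247, -0.001], [0.247, 0.969, 0.001], [0.001, 0.001, -1.0]]
.4475,-.281,.004 [ 0.5 -0.3 62.6]
```

View pics/scene7.png

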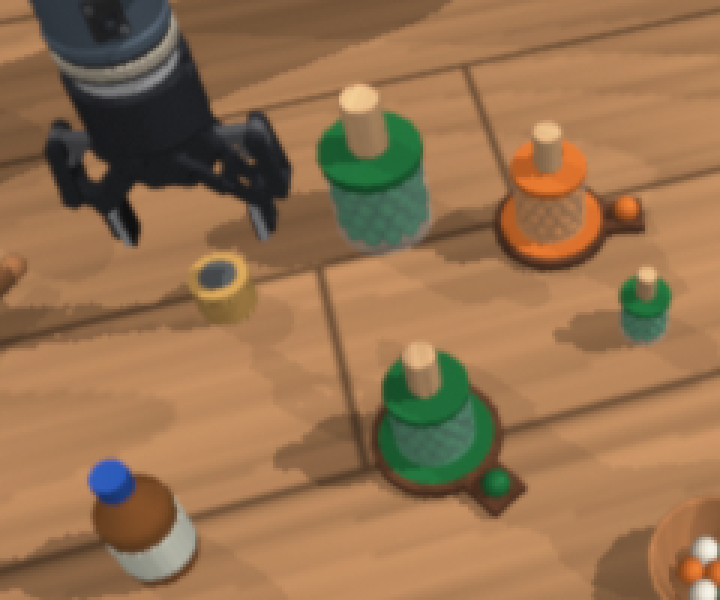

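The open fingers straddle the tin (crop 222,288) and clear the big green pot. Descending.

step_arm(targets="0 0 20 0; 0 0 40 0; 0 0 55 0; 0 0 61 0; 0 0 61 0; 0 0 61 0")

```text
t: 25.85
tcp_pos: [0.4488, -0.2819, 0.0074]
tool_rot: [0.125, 0.992, -0.001, 0.001]
force: [0.6, -0.1, 0.8]
finger_gap: 0.993
gripper_force: 0.0
```

step_arm(targets="0 0 0 0; 0 0 0 0; 0 0 0 0; 0 0 0 0; 0 0 0 0; 0 0 0 0; 0 0 0 0; 0 0 0 0; 0 0 0 0; 0 0 0 0", gripper=1)

```text
t: 26.85
tcp_pos: [0.4484, -0.2815, 0.0071]
tool_rot: [0.125, 0.992, -0.0, 0.0]
force: [-0.2, 0.6, 6.0]
finger_gap: 0.508
gripper_force: 40.0
```

step_arm(targets="0 0 -15 0; 0 0 -45 0; 0 0 -90 0; 0 0 -135 0; 0 0 -165 0; 0 0 -165 0; 0 0 -165 0; 0 0 -165 0")

```text
t: 27.65
tcp_pos: [0.4471, -0.2804, 0.1698]
tool_rot: [0.125, 0.992, 0.001, -0.001]
force: [-0.1, -0.1, -1.8]
finger_gap: 0.509
gripper_force: 41.0
```

```bash
python3 go.py .619,-.11,.17 .619,.110,.17
```

```text
t 27.65 tcp [ 0.4471 -0.2804  0.1698] gap 0.509 R [[-0.969, 0.247, -0.003], [0.247, 0.969, 0.003], [0.003, 0.002, -1.0]]
.619,-.11,.17 [-1.245e+02  2.076e+02 -2.000e-01]
.619,.110,.17 [-7.010e+01  4.208e+02  3.000e-01]
```

step_arm(targets="-4 21 0 0; -9 56 0 0; -16 98 0 0; -23 140 0 0; -30 182 0 0; -37 224 0 0; -44 266 0 0; -51 308 0 0; -58 350 0 0; -64 385 0 0; -68 410 0 0; -70 421 0 0")

```text
t: 28.85
tcp_pos: [0.6194, 0.1116, 0.1687]
tool_rot: [0.123, 0.992, -0.0, -0.002]
force: [-0.1, -0.7, -1.7]
finger_gap: 0.507
gripper_force: 41.1
```

step_arm(targets="0 0 0 0; 0 0 0 0; 0 0 0 0; 0 0 0 0")

```text
t: 29.25
tcp_pos: [0.6196, 0.1079, 0.1713]
tool_rot: [0.125, 0.992, -0.0, -0.0]
force: [0.5, -0.7, 0.3]
finger_gap: 0.506
gripper_force: 41.1
```

```bash
python3 go.py .619,.110,.016;python3 - <<'E'
from fit import *
im=np.ascontiguousarray(manip.snapshot("scene")[:,:,::-1])
for n,i in(("scene",im),("scene",cv2.imread("pics/scene4.png")),("scene",cv2.imread("pics/scene0.png"))):print(ring(n,i,(.619,.110),.008,36,2,5))
a=rect("scene",im,.619,.11,.008,.05,6);cv2.circle(a,(300,300),216,(255,255,255),1);cv2.imwrite("pics/r8.png",a[:,:])
E
```

```text
t 29.25 tcp [0.6196 0.1079 0.1713] gap 0.506 R [[-0.969, 0.249, -0.001], [0.249, 0.969, -0.0], [0.001, -0.0, -1.0]]
.619,.110,.016 [  1.1   2.  155.3]
(array([0.624 , 0.1085]), 52.4)
(array([0.6225, 0.11  ]), 44.5)
(array([0.624 , 0.1085]), 51.0)
```

View pics/r8.png

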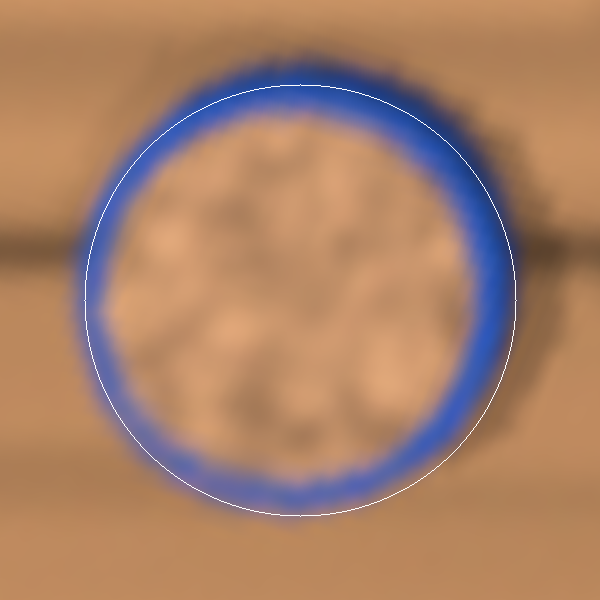

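The cork disc spans crop columns 105–475 and rows 110–483, which puts its centre at about (0.6195, 0.111). Lowering the tin there.

step_arm(targets="1 3 30 0; 1 3 65 0; 1 3 100 0; 1 3 130 0; 1 3 145 0; 1 3 150 0; 1 3 150 0; 1 3 150 0")

```text
t: 30.1
tcp_pos: [0.6211, 0.1123, 0.0228]
tool_rot: [0.125, 0.992, 0.0, 0.001]
force: [-0.0, 0.3, -1.3]
finger_gap: 0.507
gripper_force: 41.1
```

```bash
python3 go.py .6195,.111,.015
```

```text
t 30.1 tcp [0.6211 0.1123 0.0228] gap 0.507 R [[-0.969, 0.247, 0.003], [0.247, 0.969, -0.0], [-0.003, 0.001, -1.0]]
.6195,.111,.015 [ 1.3 -1.7  7.8]
```

step_arm(targets="1 -1 3 0; 1 -1 5 0; 1 -1 6 0; 1 -1 7 0; 1 -1 8 0; 1 -1 8 0; 1 -1 8 0")

```text
t: 30.8
tcp_pos: [0.6187, 0.1118, 0.0151]
tool_rot: [0.124, 0.992, -0.0, 0.0]
force: [-2.0, -1.2, 8.6]
finger_gap: 0.51
gripper_force: 42.0
```

step_arm(targets="0 0 0 0; 0 0 0 0; 0 0 0 0; 0 0 0 0; 0 0 0 0; 0 0 0 0; 0 0 0 0; 0 0 0 0", gripper=0)

```text
t: 31.6
tcp_pos: [0.6186, 0.1117, 0.0133]
tool_rot: [0.125, 0.992, -0.0, -0.0]
force: [-0.6, -0.5, -0.2]
finger_gap: 1.0
gripper_force: 0.0
```

step_arm(targets="0 0 -20 0; 0 0 -60 0; 0 0 -110 0; 0 0 -160 0; 0 0 -160 0; 0 0 -160 0; 0 0 -160 0")

```text
t: 32.3
tcp_pos: [0.6173, 0.1117, 0.172]
tool_rot: [0.125, 0.992, -0.0, -0.001]
force: [0.3, 0.3, 0.3]
finger_gap: 1.005
gripper_force: 0.0
```

```bash
python3 - <<'E'
from fit import *
im=np.ascontiguousarray(manip.snapshot("scene")[:,:,::-1]);cv2.imwrite("pics/scene9.png",im)
for k,c,z,r in(("tin",(.6195,.111),.042,22.5),("amber",(.4518,-.0251),.07,29),("green",(.6148,-.1575),.07,29),("white",(.434,.258),.07,29)):print(k,ring("scene",im,c,z,r,3,8))
E
```

```text
tin (array([0.619 , 0.1115]), 45.9)
amber (array([ 0.4508, -0.0251]), 37.5)
green (array([ 0.6128, -0.1575]), 43.3)
white (array([0.442, 0.266]), 9.9)
```

View pics/scene9.png

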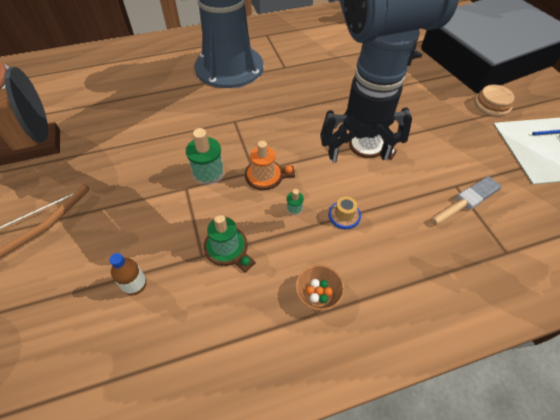

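The tin stands on the cork at (346,211), and the green and amber pots are centred on their own stands. The gripper is clear of everything and the bystanders haven't moved.

```bash
python3 -c "
from station import manip
print(manip.sign_off())"
```

```text
the job is handed in; nothing more can be done
None
```

The job is handed in at about 32 s of the 128 s allowed: the amber and green pots are swapped onto their own stands and the brass tin stands on the cork, all measured within about 2 mm of centre; the white pot was already on its own stand, so I left it, and I never touched the oil bottle or bead bowl.

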